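# Ready the starch pan

## Robot

A 7-joint arm with a two-finger parallel gripper is mounted at the origin on the work surface. World frame = base frame: x ahead of the robot, y to its left, z up, the work surface at z = 0. Lengths are in m, angles in rad, forces in N, time in s.
With the tool pointing down it reaches from about 0.425 to 0.8 m from the base axis. Payload 8.3 kg.
Tool frame: the origin (TCP) lies on the centre line of the jaws, within the pads' length; the fingertips stand 8 mm ahead of it and the grasp point (between the pads) lies 11 mm behind it; z points along the fingers, y is the line along which they close (so a half turn about z gives the same grasp; the last joint's range is limited). The gripper opens to 85 mm and grips with 20 to 120 N. Pads are 22 mm wide; open, the fingers measure 114 mm over their backs; the gripper's body (76 mm by 85 mm) begins 54 mm behind the grasp point. The pads swing forward as they close: fully open they stand 13 mm farther back than shut.
Start: joints at [-1.358, 0.383, 0.016, 1.37, -0.006, 1.388, -0.046], TCP at [0.17, 0.601, 0.239] pointing down, gripper open.
Joint ranges: [-2.95, 2.95], [-0.25, 2.06], [-1.52, 1.56], [0.18, 2.33], [-1.44, 4.58], [0.02, 2.06], [-3.01, 3.01]. Speed limits (rad/s): [2.39, 2.39, 3.01, 3.01, 3.14, 3.14, 3.14].

## Interface

Orientations are given as a unit quaternion [x, y, z, w].
In Python, from bench import bot, cams, order gives the robot as it stands. The module is installed in compiled form; this text tells all that it offers.
- The arm moves only by the shell command python3 -m creep 'ROWS' [FORCE]. ROWS is JSON, a list of rows, each a list of 5 numbers: the finger opening in cm, from 0 to 8.54, then the shift along the tool's x, y, z in cm, then the turn about the tool's z in rad. A call has 1 to 10 rows; each row shifts and turns the commanded pose from where the row before left it, along the tool's axes as they then stand; what a row does not reach is not made up. A row lasts 1/12 s, in which the tool goes at most 41.7 mm and 7.16 degrees, less where a joint would pass 70% of its speed; a pose out of reach is approached as far as the arm can. A call is refused whole if a number of a shift passes 4.17 or a number of a turn 0.125, either way. A call with a gripper value outside its range is refused whole. The fingers move at their own pace and stop on an object; FORCE is the grip in N (left out, the last holds). Time passes only in rows, so rows that do not move let the fingers close. It gives the time, the measured TCP pose, the force, the opening and the grip force at its end, in the units of the state.
- bot.read_state(): the state, without advancing time (a new reading comes with each control period).
- cams.get_image(name): name is "scene" or "top" or "wrist"; returns a dict with "image" (480x640x3 uint8, red, green, blue), "fx", "fy", "cx", "cy" (pixels), "extrinsics" (4x4, takes a point from world to camera coordinates). Camera axes: x right, y up, looking along -z (the intrinsics and any distortion apply to the point x, -y, -z); pixel columns grow to the right and rows downward; lengths in m; the calibration is good to about 2 mm. A picture is of the moment at which its call begins. There is no depth.
- order.close_job(): hands the job in; it is judged then, once.
The state is a dict: "clock": time; "joint_pos": joint angles; "qd": joint speeds; "joint_torque": joint torques, N m; "tcp_pos": TCP position; "orientation": TCP orientation; "wrist_force": force on the tool from outside, world axes, zero at the start; "torque": the same for the moment, N m; "opening": finger opening in m; "grasp_force": force on a finger pad.
Only numpy, scipy, OpenCV 4.12 (cv2) and the standard library are available. Lean on these libraries where they do the work, as an engineer would, in place of code of your own. Each camera call takes 0.05 s, during which the arm holds its last target. There are 200 camera calls.

## Task

Get the starch pan ready for work: lay its lid knob up on the round cork mat, then lift the silicone brush and the steel tablespoon off their orange pegs and stand both in the saucepan, heads down with the handles leaning on the rim. Set things down, do not let them fall; leave the pan where it stands, upright, and leave the spatula, the whisk and everything else on the table as they are.

Things in the scene. Friction and masses are not known exactly. Their poses are not given: they have to be found in the camera images.
- rack: Fixed steel rail 16 mm thick, 340 mm wide, on two legs. Origin on the table midway between the legs, y along the rail, tools hang on its -x side. Its top is 243 mm above the table. Four orange pegs 8 mm thick stick out to -x at y = -120, -40, 40, 120 mm. Brush, tablespoon, spatula and whisk hang one on each; which is where varies.
- peg_valley (a point): Middle of the peg at the rack's y = -120 mm, on its centre line, 235 mm above the table, 30 mm to -x of the rail's axis; the other pegs are alike. Each peg runs level from the rail to 50 mm from the rail's axis, then turns up; its tip is 56 mm out and tops out 249 mm above the table.
- brush: Hard silicone brush, grey flat handle, red bristles, 75 g. Origin: centre of the slot by the handle's end. z up the handle, x normal to its flat side and along the rack's x as it hangs. Slot 14 mm wide (y), 30 mm long (z), its upper end rests on the peg. There the handle is 24 mm wide (y), 10 mm thick, straight-sided, z = -27 to 21 mm; below 18 mm wide. Bristles 46 x 18 mm, end at z = -165 mm.
- brush_head (a point): Centre of the brush's red bristle block, 143 mm below the brush's origin, 22 mm above its end. To come off its peg a tool must rise at least 10 mm and at most 22 mm, then be drawn some 35 mm along the rack's -x.
- tablespoon: Steel measuring tablespoon, 65 g. Origin, axes, slot and peg as for the brush: round the slot 24 mm wide (y), 7 mm thick, straight-sided from z = -27 to 21 mm; handle 13 mm wide below. Round bowl 45 mm in diameter, 18 mm deep, open to -x, its end at z = -161 mm. It comes off its peg as the brush does.
- spoon_bowl (a point): Centre of the tablespoon's round bowl, 139 mm below the tablespoon's origin, 22 mm above its end.
- saucepan: Aluminium saucepan, loose, 0.6 kg. Origin: centre of its underside, z up. 160 mm in diameter outside, 152 mm inside at the rim, rim 95 mm high, inner floor 5 mm up and about 140 mm across. Black handle 20 mm thick along its -x, out to 245 mm from the centre, up to 100 mm high.
- pan_lid: Aluminium lid, on the saucepan at the start, 160 g. Origin: centre of its underside (a disc 140 mm in diameter and 6 mm deep inside the rim; origin 89 mm above the pan's). Flange 166 mm in diameter, z = 6 to 10 mm; dome up to 13.5 mm. Round black knob on the axis: 25 mm in diameter from z = 13 to 19 mm, 30 mm from z = 24 to 46 mm, top at 49 mm.
- spatula: Bystander hanging on a peg: wooden handle with the same slot end (same origin and axes), blue blade 54 mm wide, ends at z = -168 mm.
- whisk: Bystander hanging on a peg: black handle with the same slot end (same origin and axes), steel wire balloon 50 mm in diameter, ends at z = -168 mm.
- mat: Round cork mat fixed to the table, 190 mm in diameter, 6 mm thick; origin at the centre of its underside.
- spray_bottle: Bystander: blue spray bottle with white head, 68 mm in diameter, 199 mm high, origin at the centre of its underside.
- canister: Bystander: round can with a paper label, 88 mm in diameter, 150 mm high, origin at the centre of its underside.
- jar: Bystander: amber glass jar, 64 mm in diameter, 65 mm high, origin at the centre of its underside.
- bucket: Bystander: white plastic bucket with its lid on, 208 mm in diameter, 177 mm high, origin at the centre of its underside.
Mind the look-alikes: they are no part of the job. Leave any green look-alike of the tablespoon alone. Leave any pink look-alike of the brush alone.

How it is judged:
By the outcome, as a careful person would: the job done as asked, in the order asked, and still so for the second after the job is handed in, with the robot touching nothing.
It also fails if it takes over 72 s, if anything falls off the work surface, if the arm or the gripper's body presses on something with over 40 N, if the wrist force passes 120 N, or if a joint passes its speed limit or range.

## Working session

There is one attempt and no reset: what is moved stays moved. The work goes in short steps, Python scripts to look and compute and a shell command to move; the robot and the scene stay as the last step left them, time stands still between calls to the robot, and variables do not carry over. Pictures are saved under pics/ and viewed, at most 10 in all, crops included, and the job is handed in when it is done.

```bash
mkdir -p pics; cat > h.py <<'E'
import numpy as np, cv2
from bench import bot,cams,order
from scipy.spatial.transform import Rotation as R
def snap(name,fn):
    d=cams.get_image(name); cv2.imwrite('pics/'+fn,d['image'][:,:,::-1]); np.save('pics/'+fn[:-4]+'.npy',{k:v for k,v in d.items()},allow_pickle=True); return d
def load(fn): return np.load('pics/'+fn+'.npy',allow_pickle=True).item()
def ray(d,u,v):
    E=np.array(d['extrinsics']); Rm=E[:3,:3]; o=-Rm.T@E[:3,3]
    r=Rm.T@np.array([(u-d['cx'])/d['fx'],-(v-d['cy'])/d['fy'],-1]); return o,r
def atz(d,u,v,z):
    o,r=ray(d,u,v); return o+r*(z-o[2])/r[2]
def proj(d,p):
    E=np.array(d['extrinsics']); c=E[:3,:3]@np.array(p)+E[:3,3]
    return np.array([d['cx']+d['fx']*c[0]/-c[2], d['cy']+d['fy']*c[1]/c[2]])
def tri(obs):
    A=np.zeros((3,3));b=np.zeros(3)
    for d,u,v in obs:
        o,r=ray(d,u,v); r=r/np.linalg.norm(r);P=np.eye(3)-np.outer(r,r);A+=P;b+=P@o
    return np.linalg.solve(A,b)
E
python3 - <<'E'
from h import *
np.set_printoptions(precision=4,suppress=True)
for n in ('scene','top'):
    d=snap(n,n+'0.png'); print(n,d.keys(),ray(d,320,240),d['fx'],d['cx'],d['cy'])
s=bot.read_state();print(s)
print(R.from_quat(s['orientation']).as_matrix())
E
```

```text
scene dict_keys(['image', 'fx', 'fy', 'cx', 'cy', 'extrinsics']) (array([1.4513, 0.1877, 0.7709]), array([-0.804 , -0.2169, -0.5536])) 464.5404172927926 319.56734348053476 241.9917542956676
top dict_keys(['image', 'fx', 'fy', 'cx', 'cy', 'extrinsics']) (array([ 0.4591, -0.0534,  1.2522]), array([ 0.0896,  0.0259, -0.9959])) 531.2527066836632 315.0679776013876 250.4998138790883
{'clock': 0.1, 'joint_pos': array([-1.3579,  0.3841,  0.0163,  1.371 , -0.0063,  1.3882, -0.0465]), 'qd': array([ 0.0012, -0.001 ,  0.0003, -0.0015, -0.0024,  0.0001,  0.0021]), 'joint_torque': array([  0.0032, -62.9126,   0.8479, -37.2757,   0.0169,   0.0105,
        -0.    ]), 'tcp_pos': array([0.17  , 0.601 , 0.2384]), 'orientation': array([ 0.1374,  0.9905, -0.0009, -0.0001]), 'wrist_force': array([-0.4145,  0.0302,  0.2163]), 'torque': array([ 0.0079, -0.012 , -0.0748]), 'grasp_force': 0.0, 'opening': 0.08520829474481378}
[[-0.9622  0.2722 -0.0005]
 [ 0.2722  0.9622 -0.0017]
 [ 0.     -0.0018 -1.    ]]
```

View pics/scene0.png

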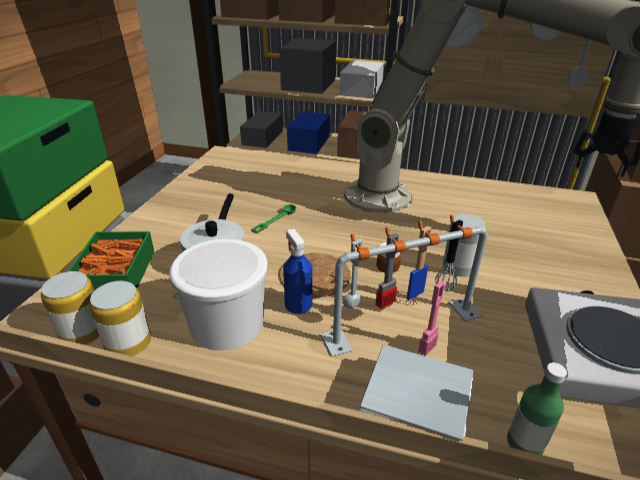

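View pics/top0.png

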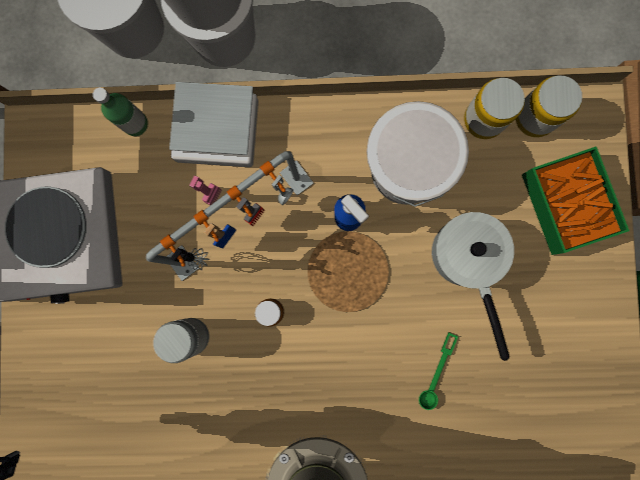

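The scene view shows the rack at the right, with pegs from (350,253) to (462,228), the pan at (212,235) and the mat at (320,275). In the top view the tools run whisk (168,243), spatula (201,217), brush (234,193), spoon (267,168). The lid knob is at (479,250), the mat at (348,272) and the bottle at (350,212).

```bash
python3 - <<'E'
from h import *
np.set_printoptions(precision=4,suppress=True)
d=load('top0');im=d['image']
for nm,u,v,z in [('knob',479,250,.138),('lid',473,250,.1),('mat',348,271.5,.006),('bottle',350,213,.12),('bucket',417,152,.177),('railA',152,255,.243),('railB',288,153,.243),('wh',168,243,.243),('spat',201,217,.243),('br',234,193,.243),('sp',267,168,.243),('jar',269,313,.065),('can',174,342,.15),('panhandle end',505,357,.1)]:
    p=atz(d,u,v,z);print(nm,p,np.hypot(*p[:2]))
a=cv2.resize(im[130:290,130:330],None,fx=4,fy=3.75,interpolation=cv2.INTER_CUBIC)[:600]
s=load('scene0')['image']; cv2.imwrite('pics/rackcrop.png',a[:,:,::-1])
b=cv2.resize(im[200:300,420:530],None,fx=3.5,fy=3.5,interpolation=cv2.INTER_CUBIC)
c=cv2.resize(s[205:345,325:495],None,fx=2.35,fy=2.5,interpolation=cv2.INTER_CUBIC)
o=np.zeros((350,800,3),np.uint8);o[:,:385]=b;o[:,390:390+c.shape[1]]=c[:350];cv2.imwrite('pics/crop2.png',o[:,:,::-1])
E
```

```text
knob [ 0.5287 -0.3545  0.138 ] 0.6365422210426787
lid [ 0.5314 -0.352   0.1   ] 0.6374399349693434
mat [ 0.4953 -0.0845  0.006 ] 0.5024236753154238
bottle [ 0.6171 -0.0898  0.12  ] 0.6235946079004041
bucket [ 0.7302 -0.2283  0.177 ] 0.7650891310610303
railA [0.5304 0.2973 0.243 ] 0.6080651463865065
railB [0.7205 0.0302 0.243 ] 0.7211533850144057
wh [0.5527 0.266  0.243 ] 0.6133886119408097
spat [0.6012 0.2013 0.243 ] 0.6339816890935578
br [0.6458 0.1365 0.243 ] 0.6601135973736085
sp [0.6925 0.0716 0.243 ] 0.6962315357120374
jar [0.4058 0.0956 0.065 ] 0.4169557901324224
can [0.3546 0.2842 0.15  ] 0.4544423643990708
panhandle end [ 0.3026 -0.4085  0.1   ] 0.5083386975877393
```

View pics/rackcrop.png

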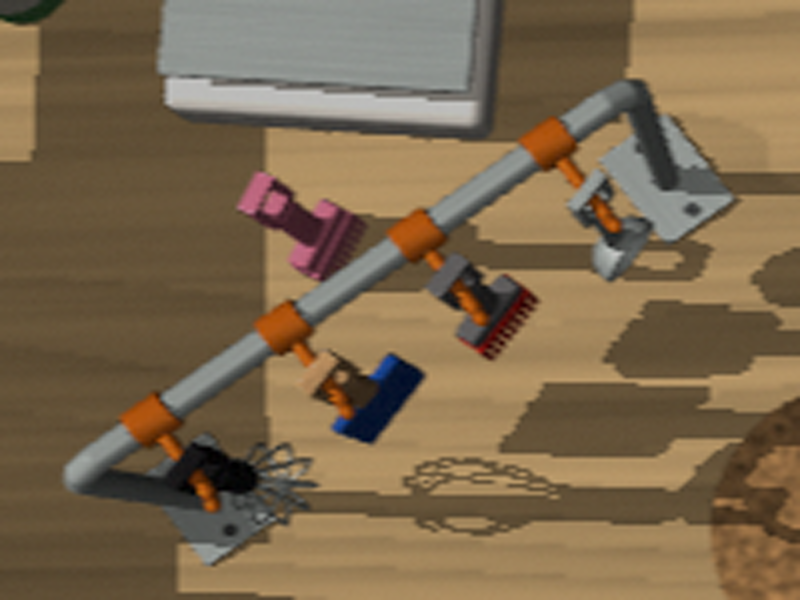

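View pics/crop2.png

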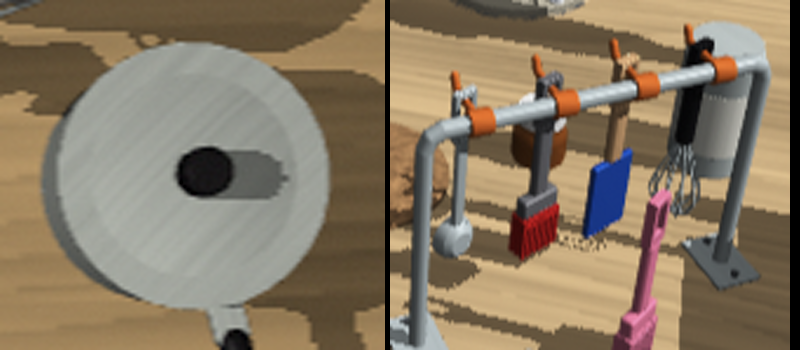

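The crops show the collars at (548,143), (417,234), (285,327) and (150,419), with the brush and spoon handle tops beside them. The flange centre is at (193,175) and the knob at (205,172).

```bash
python3 - <<'E'
from h import *
np.set_printoptions(precision=4,suppress=True)
d=load('top0');s=load('scene0')
C=[(548,143),(417,234),(285,327),(150,419)]
P=np.array([atz(d,130+u/4-.4,130+v/3.75-.4,.238)[:2] for u,v in C]);Y=np.array([-.12,-.04,.04,.12])
print(P, np.linalg.norm(np.diff(P,axis=0),axis=1))
c=P.mean(0);t=(P*Y[:,None]).sum(0)/(Y@Y);print('center',c,t,np.linalg.norm(t));t/=np.linalg.norm(t)
x=np.array([t[1],-t[0]]);print('rack x axis',x,'yaw',np.arctan2(x[1],x[0]))
for n,y in (('spoon',-.12),('brush',-.04)):
    p=c+t*y-x*.03; q=np.r_[p,.245]; print(n,p,np.hypot(*p),proj(d,q),proj(s,q), 'crop',(proj(d,q)-130)*[4,3.75])
for z,u,v,n in ((.097,193,175,'flange'),(.138,205,172,'knobtop')): print(n,atz(d,420+u/3.5-.4,200+v/3.5-.4,z))
o,r=ray(d,348,271);print(o)
q=bot.read_state();print(q['tcp_pos'])
E
```

```text
[[0.6943 0.0729]
 [0.6487 0.1377]
 [0.6023 0.2028]
 [0.5565 0.2693]] [0.0791 0.08   0.0807]
center [0.6254 0.1707] [-0.5747  0.8178] 0.9995386086758443
rack x axis [0.8181 0.575 ] yaw 0.6126109421499266
spoon [0.6699 0.0553] 0.67217150706707 [275.5276 179.0815] [357.0863 241.0972] crop [582.1103 184.0558]
brush [0.6239 0.1207] 0.6354667382388881 [242.1249 203.8443] [392.2907 234.3102] crop [448.4997 276.9162]
flange [ 0.5324 -0.3565  0.097 ]
knobtop [ 0.5314 -0.3529  0.138 ]
[ 0.4591 -0.0534  1.2522]
[0.17   0.601  0.2384]
```

```bash
cat > go.py <<'E'
import sys
from h import *
# go.py x y z theta_deg : remaining shift in current tool axes (cm) and turn (rad)
np.set_printoptions(precision=3,suppress=True)
s=bot.read_state();Rm=R.from_quat(s['orientation']).as_matrix()
th=np.arctan2(Rm[1,0],Rm[0,0])
print('t',round(s['clock'],2),'tcp',s['tcp_pos'],'th',round(np.degrees(th),2),'F',s['wrist_force'],'open',round(s['opening'],4),'g',s['grasp_force'],'q',s['joint_pos'])
if len(sys.argv)>3:
    x,y,z,t=map(float,sys.argv[1:5]); dp=np.array([x,y,z])-s['tcp_pos']
    dt=(th-np.radians(t)+np.pi)%(2*np.pi)-np.pi
    T=np.radians(t); G=np.array([[np.cos(T),np.sin(T),0],[np.sin(T),-np.cos(T),0],[0,0,-1]])
    print('shift now cm',Rm.T@dp*100,'| in goal axes',G.T@dp*100,'turn',round(dt,4))
E
python3 -m creep '[[6,0,0,-3,0],[6,0,0,-3,0],[6,-4.1,0,0,0.065],[6,-4.1,0,0,0.065],[6,-4.1,0,0,0.065],[6,-4.1,0,0,0.065],[6,-4.1,0,0,0.065],[6,-4.1,0,0,0.065],[6,-4.1,0,0,0.065],[6,-4.1,0,0,0.065]]'
python3 go.py 0.532 -0.3545 0.30 56
```

```text
clock: 0.93
tcp_pos: [0.4557, 0.4435, 0.2985]
orientation: [0.389, 0.921, -0.001, -0.0]
wrist_force: [1.2, 0.6, 0.0]
opening: 0.0596
grasp_force: 0.0
t 0.93 tcp [0.456 0.444 0.299] th 134.23 F [1.155 0.557 0.03 ] open 0.0596 g 0.0 q [-0.983  0.396  0.237  1.235 -0.091  1.521  0.012]
shift now cm [-62.507 -50.199  -0.082] | in goal axes [-61.893  50.954  -0.149] turn 1.3654
```

```bash

python3 -m creep '[[6,-4.1,0,0,0.065],[6,-4.1,0,0,0.065],[6,-4.1,0,0,0.065],[6,-4.1,0,0,0.065],[6,-4.1,0,0,0.065],[6,-4.1,0,0,0.065],[6,-4.1,0,0,0.065],[6,-4.1,0,0,0.065],[6,-4.1,0,0,0.065],[6,-4.1,0,0,0.065]]' >/dev/null
python3 -m creep '[[6,-4.1,0,0,0.065],[6,-4.1,0,0,0.065],[6,-4.1,0,0,0.065],[6,-4.1,0,0,0.065],[6,-4.1,0,0,0.065],[6,-4.1,0,0,0.065],[6,-4.1,0,0,0.065],[6,-4.1,0,0,0.065],[6,-4.1,0,0,0.065],[6,-4.1,0,0,0.065]]' >/dev/null
python3 go.py 0.532 -0.3545 0.22 56
```

```text
t 2.6 tcp [ 0.573 -0.311  0.299] th 59.75 F [ 1.162  0.491 -0.384] open 0.0603 g 0.0 q [ 0.005  0.494  0.708  1.198 -0.313  1.556  0.128]
shift now cm [-5.853 -1.353  7.859] | in goal axes [-5.932 -0.975  7.856] turn 0.0655
```

```bash

python3 -m creep '[[6,-2.9,-0.6,2,0],[6,-2.9,-0.7,2,0],[6,0,0,2,0],[6,0,0,1.9,0],[6,0,0,0,0]]' >/dev/null
python3 go.py 0.532 -0.3545 0.116 60; python3 - <<'E'
from h import *
d=snap('wrist','w1.png'); print(proj(d,[.532,-.3545,.138]),proj(d,[.532,-.3545,.097]))
E
```

```text
t 3.02 tcp [ 0.532 -0.352  0.216] th 59.85 F [ 0.494  1.276 -0.825] open 0.0597 g 0.0 q [ 0.057  0.496  0.705  1.385 -0.318  1.382  0.237]
shift now cm [-0.22   0.22   9.976] | in goal axes [-0.217  0.15   9.977] turn -0.0027
[322.40392372 262.1257848 ] [322.12072618 244.50471874]
```

View pics/w1.png

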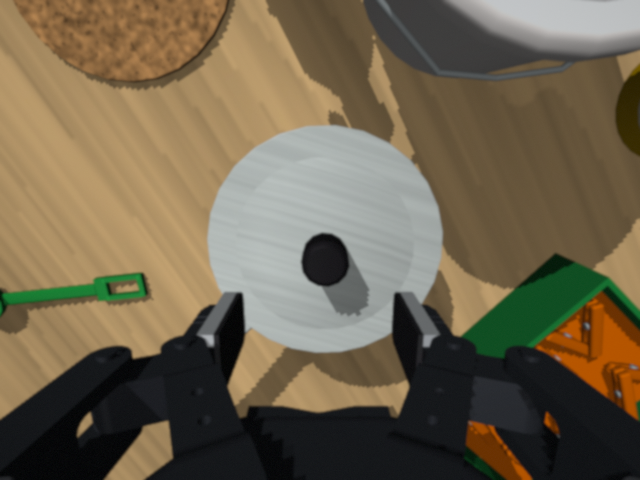

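The wrist view shows the knob top at (325,259) and the flange centre at (325,238.5), both within a few pixels of prediction.

```bash
python3 - <<'E'
from h import *
d=load('w1');print(atz(d,325.3,259,.138),atz(d,325,238.5,.097),atz(d,130,-12,.006))
E
```

```text
[ 0.53448751 -0.35366406  0.138     ] [ 0.5359492  -0.35171566  0.097     ] [ 0.4926543  -0.11010932  0.006     ]
```

```bash

python3 -m creep '[[6,0,0.25,4,0],[6,0,0,3,0],[6,0,0,2,0],[6,0,0,1,0],[3,0,0,0,0],[2.5,0,0,0,0],[2.5,0,0,0,0],[2.5,0,0,0,0]]' 50
python3 -m creep '[[2.5,0,0,-1,0],[2.5,0,0,-2,0],[2.5,0,0,-2,0]]' 50
python3 go.py 0.495 -0.0845 0.16 90
```

```text
clock: 3.73
tcp_pos: [0.5371, -0.3549, 0.1226]
orientation: [0.866, 0.5, 0.001, 0.002]
wrist_force: [0.8, -0.2, 3.7]
opening: 0.0281
grasp_force: 49.8
clock: 3.98
tcp_pos: [0.5356, -0.354, 0.1715]
orientation: [0.866, 0.499, -0.0, -0.0]
wrist_force: [1.0, -0.9, -0.3]
opening: 0.0282
grasp_force: 49.5
t 3.98 tcp [ 0.536 -0.354  0.171] th 59.91 F [ 0.986 -0.926 -0.332] open 0.0282 g 49.51318336185068 q [ 0.062  0.529  0.691  1.441 -0.341  1.294  0.254]
shift now cm [ 21.281 -17.021   1.161] | in goal axes [26.948 -4.059  1.15 ] turn -0.5252
```

```bash
python3 - <<'E'
from h import *
d=snap('scene','s2.png');cv2.imwrite('pics/s2c.png',cv2.resize(d['image'][120:330,110:330],None,fx=2.5,fy=2.5)[:,:,::-1])
E
```

```text
(no output)
```

View pics/s2c.png

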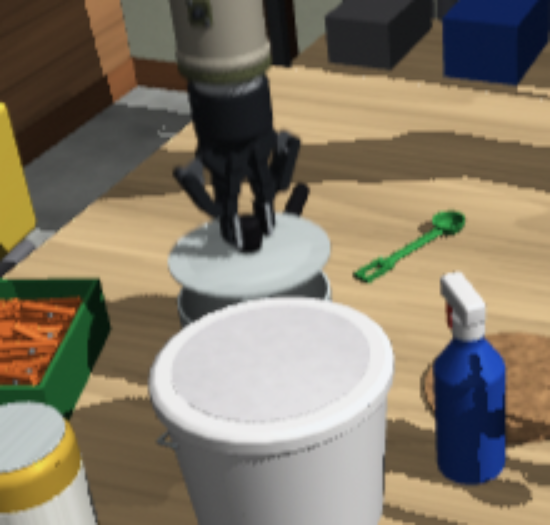

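The lid is lifted clear of the pan and held by its knob; next it goes to the mat, biased about 1 cm away from the bottle.

```bash

python3 -m creep '[[2.5,1.5,-1.3,0,0],[2.5,3,-2.6,0,0],[2.5,3,-2.6,0,0],[2.5,3,-2.6,0,0],[2.5,3,-2.6,0,0],[2.5,3,-2.6,0,0],[2.5,2.5,-2.1,0,0],[2.5,1.8,-1.5,0,0],[2.5,0,0,0,0],[2.5,0,0,0,0]]' 50
python3 go.py 0.485 -0.0845 0.0396 60; python3 - <<'E'
from h import *
d=snap('top','t2.png');im=d['image']
# mat edge: project circle for overlay check
o=im.copy()
for x,y,z,r,c in ((.495,-.0845,.006,.095,(255,0,0)),(.617,-.09,.12,.034,(0,255,0))):
    pts=np.array([proj(d,[x+r*np.cos(a),y+r*np.sin(a),z]) for a in np.linspace(0,6.28,60)]);cv2.polylines(o,[np.round(pts*8).astype(np.int32)],True,c,1,shift=3)
cv2.imwrite('pics/t2c.png',cv2.resize(o[150:350,240:480],None,fx=3,fy=3)[:,:,::-1])
E
```

```text
clock: 4.87
tcp_pos: [0.4856, -0.083, 0.1713]
orientation: [0.866, 0.501, 0.001, -0.0]
wrist_force: [0.4, -0.6, -1.4]
opening: 0.028
grasp_force: 49.8
t 4.87 tcp [ 0.486 -0.083  0.171] th 60.11 F [ 0.443 -0.633 -1.383] open 0.028 g 49.83672638889402 q [-0.481  0.158  0.652  1.849 -0.105  1.168 -0.315]
shift now cm [-0.186  0.008 13.17 ] | in goal axes [-0.164  0.021 13.17 ] turn 0.0019
```

View pics/t2c.png

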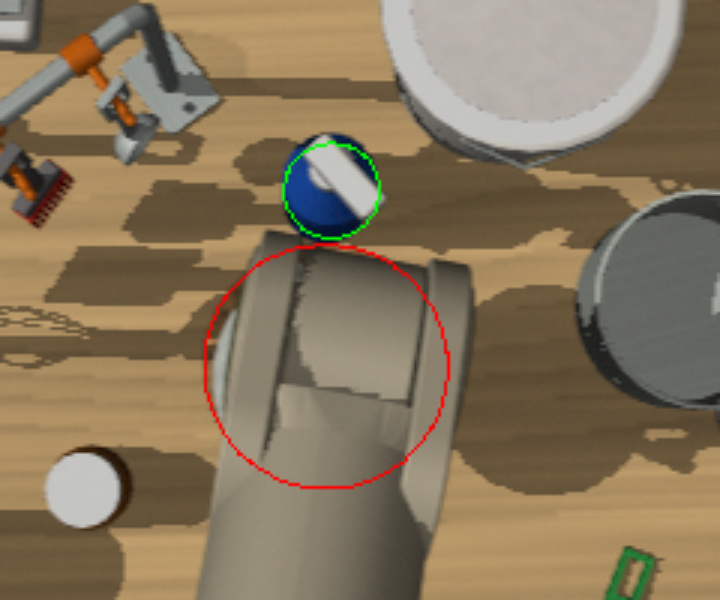

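The top view shows the mat circle and bottle circle matching my estimates, and the lid hovering over the mat clear of the bottle.

```bash

python3 -m creep '[[2.5,-0.15,0,3,0],[2.5,0,0,3,0],[2.5,0,0,3,0],[2.5,0,0,2,0],[2.5,0,0,1,0],[2.5,0,0,0.5,0],[2.5,0,0,0,0]]' 50
python3 go.py 0.485 -0.0845 0.0396 60
```

```text
clock: 5.5
tcp_pos: [0.4845, -0.0869, 0.0451]
orientation: [0.867, 0.499, -0.001, 0.0]
wrist_force: [-0.5, -0.5, -0.6]
opening: 0.0285
grasp_force: 49.8
t 5.5 tcp [ 0.484 -0.087  0.045] th 59.82 F [-0.548 -0.536 -0.579] open 0.0285 g 49.79964338243008 q [-0.41   0.339  0.613  1.978 -0.246  0.898 -0.196]
shift now cm [ 0.237 -0.074  0.549] | in goal axes [ 0.236 -0.074  0.549] turn -0.0031
```

```bash

python3 -m creep '[[2.5,0,0,0.3,0],[2.5,0,0,0.2,0],[2.5,0,0,0,0]]'
python3 -m creep '[[2.5,0,0,0.15,0],[2.5,0,0,0,0]]'
```

```text
clock: 5.75
tcp_pos: [0.4852, -0.0858, 0.041]
orientation: [0.866, 0.499, 0.001, 0.0]
wrist_force: [0.5, 0.8, -1.5]
opening: 0.0283
grasp_force: 49.8
clock: 5.92
tcp_pos: [0.4853, -0.0857, 0.0395]
orientation: [0.866, 0.499, 0.001, 0.0]
wrist_force: [0.0, 0.1, 1.7]
opening: 0.028
grasp_force: 50.1
```

```bash

python3 -m creep '[[2.5,0,0,0.15,0],[2.5,0,0,0,0],[2.5,0,0,0,0]]'
python3 -m creep '[[4.5,0,0,0,0],[5.5,0,0,0,0],[5.5,0,0,0,0],[5.5,0,0,-2,0],[5.5,0,0,-4,0],[5.5,0,0,-4,0],[5.5,0,0,-4,0],[5.5,0,0,-4,0],[5.5,0,0,-4,0]]'
python3 go.py 0.65 0.07 0.28 35
```

```text
clock: 6.17
tcp_pos: [0.4853, -0.0857, 0.0394]
orientation: [0.866, 0.499, 0.001, -0.0]
wrist_force: [-9.2, 2.1, 23.7]
opening: 0.0281
grasp_force: 52.4
clock: 6.92
tcp_pos: [0.484, -0.0859, 0.2593]
orientation: [0.866, 0.499, 0.0, -0.0]
wrist_force: [1.8, -0.3, 0.7]
opening: 0.055
grasp_force: 0.0
t 6.92 tcp [ 0.484 -0.086  0.259] th 59.9 F [ 1.845 -0.339  0.728] open 0.055 g 0.0 q [-0.512  0.082  0.67   1.717 -0.052  1.361 -0.359]
shift now cm [21.813  6.54  -2.073] | in goal axes [22.539 -3.25  -2.075] turn 0.4345
```

```bash

python3 -m creep '[[5.5,0,0,-1,0.11],[5.5,0,0,-1,0.11],[5.5,0,0,0,0.11],[5.5,0,0,0,0.105],[5.5,0,0,0,0]]' >/dev/null
python3 go.py 0.6239 0.1207 0.275 35.1
```

```text
t 7.33 tcp [ 0.485 -0.086  0.277] th 34.71 F [0.523 0.723 0.072] open 0.0547 g 0.0 q [-0.535  0.074  0.691  1.684 -0.048  1.401 -0.802]
shift now cm [23.208 -9.031  0.237] | in goal axes [23.268 -8.875  0.234] turn -0.0067
```

```bash

python3 -m creep '[[5.5,3.3,-1.27,0,-0.007],[5.5,3.3,-1.27,0,0],[5.5,3.3,-1.27,0,0],[5.5,3.3,-1.27,0,0],[5.5,3.3,-1.27,0,0],[5.5,3.3,-1.27,0,0],[5.5,3.3,-1.27,0,0],[5.5,0,0,0,0],[5.5,0,0,0,0]]' >/dev/null
python3 go.py 0.6239 0.1207 0.275 35.1; python3 - <<'E'
from h import *
d=snap('wrist','w3.png');o=d['image'].copy()
c=np.array([.6254,.1707]);t=np.array([-.575,.818]);x=np.array([.818,.575])
for y in (-.12,-.04,.04):
  for dx,dy,z in ((-.03,0,.245),(-.053,0,.249),(-.025,-.012,.245),(-.025,.012,.245),(-.035,-.012,.245),(-.035,.012,.245)):
    p=c+t*(y+dy)+x*dx;u=proj(d,[*p,z]);
    if abs(u).max()<2000: cv2.circle(o,tuple(np.round(u).astype(int)),3,(0,255,0) if dy==0 else (255,0,255),-1)
cv2.imwrite('pics/w3c.png',o[:,:,::-1])
E
```

```text
t 8.08 tcp [0.622 0.123 0.275] th 35.84 F [ 0.015 -0.059  0.17 ] open 0.0548 g 0.0 q [-0.641  0.431  0.58   1.298 -0.231  1.482 -1.027]
shift now cm [0.033 0.331 0.012] | in goal axes [0.037 0.33  0.012] turn 0.0129
```

View pics/w3c.png

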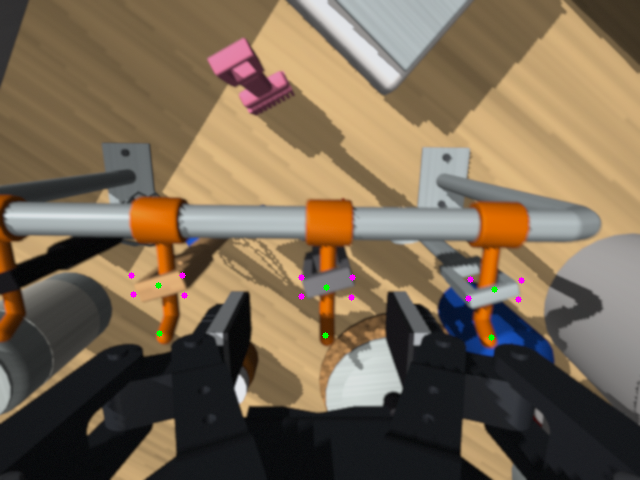

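The wrist view shows the brush's slot end at (328,279), about 4 mm nearer the rail than predicted and slightly yawed. The spoon is at (481,284), and both sit well between the neighbours.

```bash

python3 -m creep '[[5.5,0.3,0.4,0,0.013],[5.5,0,0,2,0],[5.5,0,0,2,0],[5.5,0,0,1,0],[5.5,0,0,0.8,0],[5.5,0,0,0,0]]' 40
python3 -m creep '[[4,0,0,0,0],[3,0,0,0,0],[2,0,0,0,0],[2,0,0,0,0],[2,0,0,0,0]]' 40
python3 go.py 0.6239 0.1207 0.217 35.1
```

```text
clock: 8.63
tcp_pos: [0.6256, 0.118, 0.218]
orientation: [0.955, 0.297, -0.001, -0.0]
wrist_force: [-0.6, 0.0, 0.7]
opening: 0.0552
grasp_force: 0.0
clock: 9.05
tcp_pos: [0.6269, 0.1192, 0.2207]
orientation: [0.955, 0.298, 0.001, -0.0]
wrist_force: [-2.0, 0.5, 6.2]
opening: 0.0236
grasp_force: 39.2
t 9.05 tcp [0.627 0.119 0.221] th 34.68 F [-1.983  0.546  6.177] open 0.0236 g 39.199167103506625 q [-0.635  0.459  0.574  1.382 -0.249  1.369 -1.025]
shift now cm [-0.165 -0.295  0.37 ] | in goal axes [-0.162 -0.296  0.37 ] turn -0.0074
```

```bash

python3 -m creep '[[2,0,0,-0.8,0],[2,0,0,-0.7,0],[2,0,0,0,0],[2,0,0,0,0]]' 40
python3 go.py 0.6239 0.1207 0.2365 35.1
```

```text
clock: 9.38
tcp_pos: [0.6265, 0.1191, 0.2349]
orientation: [0.955, 0.298, 0.0, -0.0]
wrist_force: [-0.6, 0.9, -0.5]
opening: 0.0241
grasp_force: 39.4
t 9.38 tcp [0.627 0.119 0.235] th 34.67 F [-0.593  0.862 -0.533] open 0.0241 g 39.369103708304465 q [-0.635  0.453  0.577  1.36  -0.245  1.399 -1.029]
shift now cm [-0.129 -0.278 -0.156] | in goal axes [-0.127 -0.279 -0.155] turn -0.0075
```

```bash

python3 -m creep '[[2,-1,0,0,0],[2,-1.5,0,0,0],[2,-1.5,0,0,0],[2,-1.5,0,0,0],[2,-1,0,0,0],[2,0,0,0,0]]' 40
python3 go.py 0.55 0.05 0.30 35.1
```

```text
clock: 9.88
tcp_pos: [0.5718, 0.0799, 0.2344]
orientation: [0.955, 0.297, -0.0, 0.0]
wrist_force: [0.4, -0.2, -0.5]
opening: 0.0243
grasp_force: 39.4
t 9.88 tcp [0.572 0.08  0.234] th 34.51 F [ 0.432 -0.227 -0.465] open 0.0243 g 39.39216169528663 q [-0.665  0.313  0.6    1.536 -0.179  1.348 -1.016]
shift now cm [-3.492  1.23  -6.56 ] | in goal axes [-3.501  1.195 -6.561] turn -0.0102
```

```bash

python3 -m creep '[[2,-1,0,-2,0],[2,-1,0,-3.5,0],[2,0,0,-4,0],[2,0,0,-3.5,0],[2,0,0,-2,0],[2,0,0,0,0]]' 40
python3 go.py 0.534 -0.3535 0.38 90
python3 - <<'E'
from h import *
d=load('t2');g=cv2.cvtColor(d['image'],cv2.COLOR_RGB2GRAY)
best=[]
gx=cv2.Sobel(cv2.GaussianBlur(g,(3,3),0).astype(np.float32),cv2.CV_32F,1,0);gy=cv2.Sobel(cv2.GaussianBlur(g,(3,3),0).astype(np.float32),cv2.CV_32F,0,1);m=np.minimum(np.hypot(gx,gy),150)
A=np.linspace(0,2*np.pi,180)
for r in (.076,.080):
  res=[]
  for x in np.arange(.52,.55,.001):
    for y in np.arange(-.37,-.335,.001):
      P=np.array([x+r*np.cos(A),y+r*np.sin(A),0*A+.095]);E=np.array(d['extrinsics']);c=E[:3,:3]@P+E[:3,3:]
      u=(d['cx']+d['fx']*c[0]/-c[2]).astype(np.float32);v=(d['cy']+d['fy']*c[1]/c[2]).astype(np.float32)
      res.append((cv2.remap(m,u[None],v[None],1).mean(),x,y))
  print(r,sorted(res)[-3:])
E
```

```text
clock: 10.38
tcp_pos: [0.5582, 0.0707, 0.3894]
orientation: [0.955, 0.298, 0.004, 0.0]
wrist_force: [0.3, -0.8, -0.3]
opening: 0.0237
grasp_force: 39.5
t 10.38 tcp [0.558 0.071 0.389] th 34.67 F [ 0.346 -0.816 -0.279] open 0.0237 g 39.46514155715704 q [-0.666  0.241  0.626  1.276 -0.142  1.66  -1.033]
shift now cm [-26.125  33.508   0.855] | in goal axes [-42.417  -2.421   0.944] turn -0.9657
0.076 [(np.float32(121.27616), np.float64(0.533), np.float64(-0.356)), (np.float32(123.88472), np.float64(0.532), np.float64(-0.357)), (np.float32(124.218056), np.float64(0.532), np.float64(-0.356))]
0.08 [(np.float32(113.699776), np.float64(0.536), np.float64(-0.356)), (np.float32(115.42693), np.float64(0.535), np.float64(-0.357)), (np.float32(116.20822), np.float64(0.536), np.float64(-0.357))]
```

```bash

python3 -m creep '[[2,-1,0,0,-0.08],[2,-1,0,0,-0.11],[2,-1,0,0,-0.11],[2,-1,0,0,-0.11],[2,0,0,0,-0.11],[2,0,0,0,-0.11],[2,0,0,0,-0.11],[2,0,0,0,-0.11],[2,0,0,0,-0.08],[2,0,0,0,-0.035]]' 40 >/dev/null
python3 go.py 0.534 -0.331 0.38 90
```

```text
t 11.22 tcp [0.527 0.044 0.383] th 90.24 F [-0.288  0.593 -1.336] open 0.0238 g 39.46297216694802 q [-0.598  0.154  0.536  1.37  -0.078  1.64  -0.068]
shift now cm [-37.491   0.501   0.334] | in goal axes [-37.488   0.658   0.317] turn 0.0042
```

```bash

python3 -m creep '[[2,-2,0,0,0.004],[2,-4,0,0,0],[2,-4,0,0,0],[2,-4,0,0,0],[2,-4,0,0,0],[2,-4,0.2,0,0],[2,-4,0.2,0,0],[2,-4,0.2,0,0],[2,-4,0,0,0],[2,-2.5,0,0,0]]' 40 >/dev/null
python3 -m creep '[[2,-1,0,0,0],[2,0,0,0,0],[2,0,0,0,0]]' 40 >/dev/null
python3 go.py 0.534 -0.331 0.30 90
python3 - <<'E'
from h import *
d=snap('scene','s4.png');cv2.imwrite('pics/s4c.png',cv2.resize(d['image'][60:300,110:330],None,fx=2.5,fy=2.5)[:,:,::-1])
E
```

```text
t 12.3 tcp [ 0.532 -0.331  0.383] th 89.69 F [-0.187  0.795 -0.303] open 0.0239 g 39.43921999074519 q [ 0.046  0.439  0.749  1.088 -0.297  1.717  0.697]
shift now cm [0.012 0.226 8.326] | in goal axes [0.016 0.216 8.327] turn -0.0054
```

View pics/s4c.png

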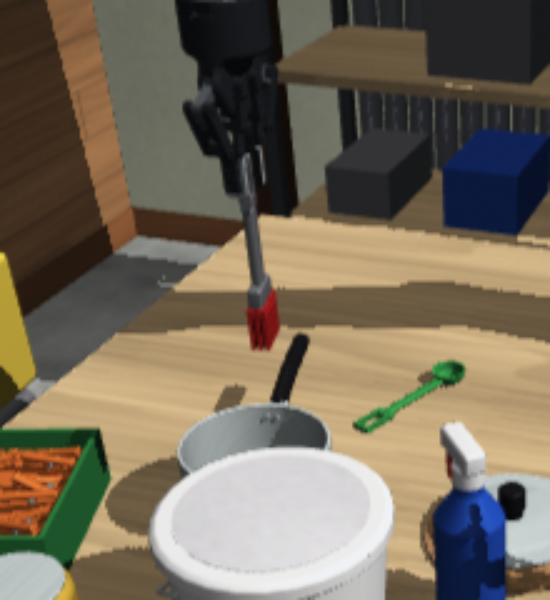

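The brush is held above the pan, with its red head at crop (263,325), about scene (215,190); the lid lies on the mat, knob up. I'll check the hanging angle numerically.

```bash
python3 - <<'E'
from h import *
d=load('s4');im=d['image'].astype(int)
for nm,d in(('s4',d),('top',None)):
    if d is None: d=snap('top','t4.png');im=d['image'].astype(int)
    m=(im[...,0]>110)&(im[...,1]<45)&(im[...,2]<60)
    m[:,:0]=0
    n,l,st,c=cv2.connectedComponentsWithStats(m.astype(np.uint8))
    for i in range(1,n):
        if st[i,4]>15: print(nm,st[i],c[i])
    tip=np.array([.532,-.331,.383+.0033-.143]);print(proj(d,tip))
E
```

```text
s4 [213 177   9  21  83] [218.01204819 186.30120482]
[214.54769144 187.06066533]
top [475 233   9  24  64] [478.78125 244.53125]
[481.40933859 244.69421369]
```

```bash

python3 -m creep '[[2,0,0.2,2,0],[2,0,0,3.5,0],[2,0,0,3.5,0],[2,0,0,3.5,0],[2,0,0,3.5,0],[2,0,0,2.5,0],[2,0,0,1,0],[2,0,0,0,0]]' 40
python3 go.py 0.534 -0.331 0.167 90
```

```text
clock: 13.07
tcp_pos: [0.5334, -0.3286, 0.187]
orientation: [0.708, 0.706, -0.0, -0.002]
wrist_force: [-0.1, -0.0, -0.9]
opening: 0.0239
grasp_force: 39.4
t 13.07 tcp [ 0.533 -0.329  0.187] th 89.88 F [-0.109 -0.011 -0.937] open 0.0239 g 39.433022984303534 q [ 0.004  0.488  0.71   1.464 -0.322  1.312  0.738]
shift now cm [-0.243  0.068  2.002] | in goal axes [-0.238  0.06   2.003] turn -0.0021
```

```bash

python3 -m creep '[[2,0,0,0.8,0],[2,0,0,0.6,0],[2,0,0,0,0]]' 40
python3 -m creep '[[2,0,0,0.3,0],[2,0,0,0,0]]' 40
python3 -m creep '[[2,0,0,0.2,0],[2,0,0,0,0]]' 40
```

```text
clock: 13.32
tcp_pos: [0.5339, -0.3314, 0.1756]
orientation: [0.709, 0.705, 0.0, 0.0]
wrist_force: [-0.2, 0.6, -0.9]
opening: 0.0237
grasp_force: 39.5
clock: 13.48
tcp_pos: [0.5336, -0.3317, 0.1727]
orientation: [0.709, 0.705, 0.0, 0.0]
wrist_force: [-0.2, 0.4, -1.3]
opening: 0.024
grasp_force: 39.5
clock: 13.65
tcp_pos: [0.5334, -0.3316, 0.1703]
orientation: [0.709, 0.705, -0.0, 0.0]
wrist_force: [-0.9, -0.1, -0.9]
opening: 0.024
grasp_force: 39.5
```

```bash

python3 -m creep '[[2,0,0,0.2,0],[2,0,0,0,0]]' 40
python3 -m creep '[[2,0,0,0.15,0],[2,0,0,0,0]]' 40
python3 -m creep '[[2,0,0,0.15,0],[2,0,0,0,0]]' 30
```

```text
clock: 13.82
tcp_pos: [0.5334, -0.3315, 0.1681]
orientation: [0.709, 0.705, -0.0, -0.0]
wrist_force: [-1.0, 0.0, -0.9]
opening: 0.0243
grasp_force: 39.5
clock: 13.98
tcp_pos: [0.5337, -0.3316, 0.167]
orientation: [0.709, 0.705, 0.0, 0.0]
wrist_force: [-0.0, 0.9, 1.3]
opening: 0.0235
grasp_force: 39.6
clock: 14.15
tcp_pos: [0.5341, -0.3321, 0.1669]
orientation: [0.709, 0.705, 0.0, 0.001]
wrist_force: [-0.8, 0.8, 8.5]
opening: 0.0238
grasp_force: 40.2
```

```bash

python3 -m creep '[[2,0,0,-0.05,0],[2,0.5,0,0,0],[2,0.5,0,0,0],[2,0.5,0,0.05,0],[2,0.5,0,0.05,0],[2,0,0,0,0]]' 20
python3 go.py 0.534 -0.331 0.167 90
```

```text
clock: 14.65
tcp_pos: [0.5344, -0.312, 0.1667]
orientation: [0.709, 0.705, 0.0, 0.002]
wrist_force: [-2.4, -1.6, 9.9]
opening: 0.0236
grasp_force: 36.2
t 14.65 tcp [ 0.534 -0.312  0.167] th 89.73 F [-2.447 -1.572  9.855] open 0.0236 g 36.183548513799906 q [-0.031  0.48   0.706  1.522 -0.32   1.254  0.714]
shift now cm [-1.902 -0.033 -0.031] | in goal axes [-1.902 -0.042 -0.035] turn -0.0047
```

```bash
cat > red.py <<'E'
from h import *
import sys
for nm in ('top','wrist','scene'):
    d=snap(nm,sys.argv[1]+nm+'.png');im=d['image'].astype(int)
    m=(im[...,0]>60)&(im[...,1]<.35*im[...,0])&(im[...,2]<.4*im[...,0])
    n,l,st,c=cv2.connectedComponentsWithStats(m.astype(np.uint8))
    for i in range(1,n):
        if st[i,4]>12: print(nm,st[i],c[i].round(1),atz(d,*c[i],.03).round(3))
    print(' exp fixed',proj(d,[.534,-.331,.03]),'slid',proj(d,[.534,-.312,.03]), 'pan',proj(d,[.534,-.356,.095]))
E
python3 red.py p1
```

```text
top [450 249   4  11  17] [451.5 253.8] [ 0.528 -0.321  0.03 ]
 exp fixed [455.73843585 251.2902089 ] slid [447.35678653 251.52814654] pan [474.212454  248.9252581]
wrist [286 240  61  18 316] [315.7 248. ] [ 0.532 -0.322  0.03 ]
 exp fixed [317.92567148 259.06718714] slid [317.81460276 234.99859219] pan [318.44738339 329.5096567 ]
 exp fixed [223.2707289  257.82618141] slid [229.72061918 258.98942585] pan [212.02865019 236.34289503]
```

```bash

python3 -m creep '[[2.3,0.4,0,0.05,0],[2.3,0.4,0,0.05,0],[2.3,0.4,0,0.05,0],[2.3,0.4,0,0.08,0],[2.3,0.4,0,0.08,0],[2.3,0.4,0,0.1,0],[2.3,0,0,0,0]]' 20
python3 red.py p2
```

```text
clock: 15.38
tcp_pos: [0.5348, -0.2869, 0.1625]
orientation: [0.708, 0.706, 0.001, 0.001]
wrist_force: [-2.5, 1.3, 11.7]
opening: 0.0239
grasp_force: 18.9
 exp fixed [455.73843585 251.2902089 ] slid [447.35678653 251.52814654] pan [474.212454  248.9252581]
wrist [286 270  61   9 275] [316.4 273.6] [ 0.533 -0.316  0.03 ]
 exp fixed [317.40468482 291.89546448] slid [317.3081334  268.62067365] pan [317.77412448 369.41853476]
 exp fixed [223.2707289  257.82618141] slid [229.72061918 258.98942585] pan [212.02865019 236.34289503]
```

```bash

python3 -m creep '[[2.3,0.4,0,0.1,0],[2.3,0.4,0,0.1,0],[2.3,0.4,0,0.1,0],[2.3,0.4,0,0.12,0],[2.3,0.4,0,0.12,0],[2.3,0,0,0,0]]' 20
python3 red.py p3
```

```text
clock: 16.03
tcp_pos: [0.5344, -0.2664, 0.1561]
orientation: [0.708, 0.706, 0.001, 0.0]
wrist_force: [-1.4, 1.5, 8.4]
opening: 0.0241
grasp_force: 19.7
 exp fixed [455.73843585 251.2902089 ] slid [447.35678653 251.52814654] pan [474.212454  248.9252581]
wrist [302 296  31   3  57] [317.2 297.5] [ 0.533 -0.312  0.03 ]
 exp fixed [318.20404052 319.97846365] slid [318.12542983 297.12246292] pan [318.59901887 404.61937022]
 exp fixed [223.2707289  257.82618141] slid [229.72061918 258.98942585] pan [212.02865019 236.34289503]
```

```bash

python3 -m creep '[[2.3,0.3,0,0.12,0],[2.3,0.3,0,0.12,0],[2.3,0,0,0,0]]' 20
python3 -m creep '[[2.3,0.3,0,0.12,0],[2.3,0.3,0,0.12,0],[2.3,0,0,0,0]]' 20
python3 -m creep '[[2.3,0.3,0,0.12,0],[2.3,0,0,0,0]]' 20
```

```text
clock: 16.43
tcp_pos: [0.5345, -0.2606, 0.1538]
orientation: [0.708, 0.706, 0.001, 0.0]
wrist_force: [-2.1, 1.7, 8.4]
opening: 0.0235
grasp_force: 19.9
clock: 16.68
tcp_pos: [0.5345, -0.2561, 0.152]
orientation: [0.709, 0.705, 0.0, 0.001]
wrist_force: [-2.0, -2.7, 10.0]
opening: 0.0237
grasp_force: 20.3
clock: 16.85
tcp_pos: [0.5342, -0.2528, 0.1497]
orientation: [0.709, 0.705, -0.0, 0.001]
wrist_force: [0.9, -2.8, 2.9]
opening: 0.0238
grasp_force: 20.1
```

```bash

python3 -m creep '[[2.6,0,0,0,0],[3,0,0,0,0],[3.5,0,0,0,0],[4.5,0,0,0,0],[5,0,0,0,0],[5,0,0,0,0]]' 20
python3 -m creep '[[5,0,0,-1.5,0],[5,0,0,-3,0],[5,0,0,-4,0],[5,0,0,-4,0],[5,0,0,-4,0]]'
python3 red.py p4;python3 go.py 0.6699 0.0553 0.31 35.1
```

```text
clock: 17.35
tcp_pos: [0.5338, -0.2524, 0.1491]
orientation: [0.709, 0.705, -0.0, -0.0]
wrist_force: [-0.1, 0.0, 0.8]
opening: 0.0499
grasp_force: 0.0
clock: 17.77
tcp_pos: [0.5333, -0.2524, 0.3161]
orientation: [0.709, 0.705, -0.0, -0.0]
wrist_force: [1.9, -1.3, 0.6]
opening: 0.0498
grasp_force: 0.0
 exp fixed [455.73843585 251.2902089 ] slid [447.35678653 251.52814654] pan [474.212454  248.9252581]
wrist [298 263  36   5 106] [315.8 264.5] [ 0.535 -0.329  0.03 ]
 exp fixed [314.97029076 265.75694048] slid [314.86820888 250.82048892] pan [315.30681424 307.27108988]
 exp fixed [223.2707289  257.82618141] slid [229.72061918 258.98942585] pan [212.02865019 236.34289503]
t 17.92 tcp [ 0.535 -0.254  0.318] th 89.7 F [ 0.313 -0.35  -2.311] open 0.0502 g 0.0 q [-0.158  0.335  0.745  1.355 -0.226  1.53   0.561]
shift now cm [30.969 13.328  0.829] | in goal axes [ 28.807 -17.517   0.816] turn 0.9529
```

```bash

python3 -m creep '[[5,2,0,0,0.08],[5,2,0,0,0.11],[5,2,0,0,0.11],[5,2,0,0,0.11],[5,2,0,0,0.11],[5,2,0,0,0.11],[5,2,0,0,0.11],[5,2,0,0,0.11],[5,2,0,0,0.1],[5,0,0,0,0]]' >/dev/null
python3 - <<'E'
from h import *
d=load('w3');print(atz(d,481,284,.245),atz(d,328,278,.245))
E
python3 go.py 0.6699 0.0553 0.31 35.1
```

```text
[0.66813188 0.06206117 0.245     ] [0.62803818 0.12264083 0.245     ]
t 18.75 tcp [ 0.606 -0.089  0.312] th 35.3 F [ 0.039  1.589 -0.545] open 0.0501 g 0.0 q [-0.473  0.42   0.834  1.299 -0.307  1.555 -0.633]
shift now cm [13.555 -8.107  0.184] | in goal axes [13.525 -8.155  0.184] turn 0.0035
```

```bash

python3 -m creep '[[5,2.76,-1.66,0,0],[5,2.76,-1.66,0,0],[5,2.76,-1.66,0,0],[5,2.76,-1.66,0,0],[5,2.76,-1.66,0,0.003],[5,0,0,0,0],[5,0,0,0,0]]' >/dev/null
python3 go.py 0.6705 0.0585 0.219 35.1; python3 - <<'E'
from h import *
d=snap('wrist','w5.png')
c=np.array([.6254,.1707]);t=np.array([-.575,.818]);x=np.array([.818,.575])
im=d['image'].astype(int);m=(im[...,0]>150)&(im[...,1]<.6*im[...,0])&(im[...,2]<.25*im[...,0])
n,l,st,cc=cv2.connectedComponentsWithStats(m.astype(np.uint8))
for i in range(1,n):
    if st[i,4]>60: print(st[i],cc[i].round(1))
for dx,z in ((0,.243),(-.015,.239),(-.03,.239),(-.053,.249)): print(dx,proj(d,[*(c-t*.12+x*dx),z]))
g=bot.read_state()['tcp_pos'];print('grasp',proj(d,[g[0],g[1],.245]))
E
```

```text
t 19.33 tcp [0.669 0.056 0.312] th 35.4 F [-1.002 -1.061  0.698] open 0.0501 g 0.0 q [-0.575  0.561  0.779  1.102 -0.383  1.619 -0.849]
shift now cm [ 0.327 -0.124  9.309] | in goal axes [ 0.301 -0.137  9.31 ] turn 0.0052
[  14  190   38   32 1068] [ 32.8 205.4]
[ 160  190   36   33 1101] [177.9 206.2]
[ 305  191   37   33 1123] [322.5 207. ]
[ 42 227  11  25 155] [ 46.4 238.8]
[179 228  13  83 576] [185.4 266.3]
[316 228  10  32 277] [320.8 243.5]
[ 43 276  16  34 175] [ 51.1 292.5]
[316 279  10  33 264] [320.  295.3]
0 [321.02807583 209.79579129]
-0.015 [320.77861784 234.35869652]
-0.03 [320.5837241  259.19469553]
-0.053 [320.38098527 302.4099979 ]
grasp [322.29922479 266.21028067]
```

```bash

python3 -m creep '[[5,0.1,-0.05,3,0.005],[5,0,0,3,0],[5,0,0,2,0],[5,0,0,1.3,0],[5,0,0,0,0]]' 40
python3 -m creep '[[4,0,0,0,0],[3,0,0,0,0],[2,0,0,0,0],[2,0,0,0,0],[2,0,0,0,0]]' 40
python3 go.py 0.6705 0.0585 0.219 35.1
```

```text
clock: 19.8
tcp_pos: [0.6672, 0.0521, 0.2177]
orientation: [0.955, 0.298, -0.003, -0.0]
wrist_force: [0.3, -0.2, 0.7]
opening: 0.0497
grasp_force: 0.0
clock: 20.22
tcp_pos: [0.67, 0.0532, 0.223]
orientation: [0.954, 0.299, 0.001, 0.001]
wrist_force: [-1.1, -2.8, 6.8]
opening: 0.0228
grasp_force: 39.3
t 20.22 tcp [0.67  0.053 0.223] th 34.79 F [-1.136 -2.833  6.843] open 0.0228 g 39.34824077412486 q [-0.6    0.583  0.766  1.275 -0.395  1.431 -0.831]
shift now cm [ 0.343 -0.411  0.402] | in goal axes [ 0.346 -0.408  0.402] turn -0.0055
```

```bash

python3 -m creep '[[2,0,0,-0.8,0],[2,0,0,-0.7,0],[2,0,0,0,0],[2,0,0,0,0]]' 40
python3 -m creep '[[2,-0.5,0,0,0],[2,-0.5,0,0,0],[2,0,0,0,0]]' 40
```

```text
clock: 20.55
tcp_pos: [0.6697, 0.0544, 0.2369]
orientation: [0.954, 0.299, 0.0, 0.0]
wrist_force: [0.4, -0.6, 0.6]
opening: 0.023
grasp_force: 39.3
clock: 20.8
tcp_pos: [0.6602, 0.0472, 0.2361]
orientation: [0.954, 0.299, -0.0, 0.0]
wrist_force: [-0.1, -0.9, -1.2]
opening: 0.0227
grasp_force: 39.3
```

```bash

python3 -m creep '[[2,-1,0,0,0],[2,-1.5,0,0,0],[2,-1.5,0,0,0],[2,-1,0,0,0],[2,0,0,0,0]]' 40
python3 go.py 0.6 0 0.4 35
```

```text
clock: 21.22
tcp_pos: [0.6187, 0.0177, 0.2366]
orientation: [0.955, 0.298, -0.0, -0.0]
wrist_force: [1.6, -0.8, -0.8]
opening: 0.0233
grasp_force: 39.3
t 21.22 tcp [0.619 0.018 0.237] th 34.66 F [ 1.583 -0.761 -0.809] open 0.0233 g 39.30965926498175 q [-0.641  0.456  0.804  1.419 -0.328  1.403 -0.8  ]
shift now cm [ -2.552   0.388 -16.335] | in goal axes [ -2.551   0.378 -16.335] turn -0.0059
```

```bash

python3 -m creep '[[2,0,0,-2,0],[2,0,0,-3.5,0],[2,0,0,-4,0],[2,0,0,-3.5,0],[2,0,0,-2,0],[2,0,0,0,0]]' 40 >/dev/null
python3 -m creep '[[2,-1,0,0,-0.08],[2,-1,0,0,-0.11],[2,-1,0,0,-0.11],[2,-1,0,0,-0.11],[2,0,0,0,-0.11],[2,0,0,0,-0.11],[2,0,0,0,-0.11],[2,0,0,0,-0.11],[2,0,0,0,-0.08],[2,0,0,0,-0.035]]' 40 
python3 go.py 0.534 -0.381 0.38 90
```

```text
clock: 22.55
tcp_pos: [0.5912, -0.0067, 0.3854]
orientation: [0.704, 0.71, -0.0, -0.0]
wrist_force: [0.1, -1.0, -0.9]
opening: 0.0229
grasp_force: 39.4
t 22.55 tcp [ 0.591 -0.007  0.385] th 90.43 F [ 0.133 -1.014 -0.884] open 0.0229 g 39.37038067728281 q [-0.512  0.33   0.671  1.195 -0.205  1.683  0.117]
shift now cm [-37.39   -6.      0.541] | in goal axes [-37.434  -5.721   0.543] turn 0.0075
```

```bash

python3 -m creep '[[2,-2,-0.5,0,0.007],[2,-4,-0.6,0,0],[2,-4,-0.6,0,0],[2,-4,-0.6,0,0],[2,-4,-0.6,0,0],[2,-4,-0.6,0,0],[2,-4,-0.6,0,0],[2,-4,-0.6,0,0],[2,-4,-0.6,0,0],[2,-2.5,-0.4,0,0]]' 40 >/dev/null
python3 -m creep '[[2,-0.9,0,0,0],[2,0,0,0,0],[2,0,0,0,0]]' 40 >/dev/null
python3 go.py 0.534 -0.381 0.18 90
python3 - <<'E'
from h import *
d=snap('scene','s6.png');cv2.imwrite('pics/s6c.png',cv2.resize(d['image'][60:300,110:330],None,fx=2.5,fy=2.5)[:,:,::-1])
s0=load('scene0')['image'].astype(int);im=d['image'].astype(int)
m=(np.abs(im-s0).sum(2)>60)&(np.ptp(im,axis=2)<30); ys,xs=np.where(m[150:240,150:260]); 
print(proj(d,[.534,-.381,.383-.139]),proj(d,[.534,-.381,.383-.157]))
import collections
for y in range(150,215,4):
    x=np.where(m[y,170:250])[0]+170; print(y,x.min() if len(x) else None,x.max() if len(x) else None)
E
```

```text
t 23.63 tcp [ 0.533 -0.381  0.385] th 89.72 F [ 1.064  0.209 -0.284] open 0.0232 g 39.37181836925447 q [ 0.153  0.522  0.772  0.981 -0.362  1.758  0.779]
shift now cm [-0.065  0.127 20.538] | in goal axes [-0.047  0.109 20.538] turn -0.0049
[195.72576029 184.49084301] [196.71690807 190.96044326]
150 189 192
154 190 193
158 190 192
162 191 194
166 192 194
170 192 195
174 194 195
178 174 198
182 190 200
186 190 200
190 191 198
194 None None
198 None None
202 None None
206 None None
210 None None
214 248 248
```

```bash

python3 -m creep '[[2,0,0.1,2,0],[2,0,0,3.5,0],[2,0,0,3.5,0],[2,0,0,3.5,0],[2,0,0,3.5,0],[2,0,0,2.5,0],[2,0,0,1,0],[2,0,0,0,0],[2,0,0,0,0]]' 40
python3 -m creep '[[2,0,0,0.6,0],[2,0,0,0.5,0],[2,0,0,0,0]]' 40
python3 -m creep '[[2,0,0,0.3,0],[2,0,0,0,0]]' 40
python3 -m creep '[[2,0,0,0.2,0],[2,0,0,0,0]]' 40
```

```text
clock: 24.43
tcp_pos: [0.5345, -0.3799, 0.1925]
orientation: [0.708, 0.706, 0.0, 0.0]
wrist_force: [-0.1, -0.9, -1.4]
opening: 0.0225
grasp_force: 39.4
clock: 24.68
tcp_pos: [0.5335, -0.3811, 0.1804]
orientation: [0.709, 0.705, 0.0, 0.0]
wrist_force: [-0.4, 1.0, -0.4]
opening: 0.0231
grasp_force: 39.4
clock: 24.85
tcp_pos: [0.5333, -0.381, 0.1772]
orientation: [0.709, 0.705, 0.0, -0.0]
wrist_force: [-0.3, 0.3, -0.4]
opening: 0.0228
grasp_force: 39.4
clock: 25.02
tcp_pos: [0.5333, -0.381, 0.1751]
orientation: [0.709, 0.705, -0.0, -0.0]
wrist_force: [-0.4, 0.2, -0.5]
opening: 0.0231
grasp_force: 39.4
```

```bash

python3 -m creep '[[2,0,0,0.3,0],[2,0,0,0.3,0],[2,0,0,0,0]]' 40
python3 -m creep '[[2,0,0,0.2,0],[2,0,0,0,0]]' 40
python3 -m creep '[[2,0,0,0.2,0],[2,0,0,0,0]]' 40
python3 -m creep '[[2,0,0,0.1,0],[2,0,0,0,0]]' 40
```

```text
clock: 25.27
tcp_pos: [0.5331, -0.3807, 0.1685]
orientation: [0.709, 0.705, -0.0, -0.001]
wrist_force: [0.6, 0.1, -1.1]
opening: 0.0229
grasp_force: 39.4
clock: 25.43
tcp_pos: [0.5332, -0.3809, 0.1669]
orientation: [0.709, 0.705, -0.0, -0.0]
wrist_force: [-1.2, 0.3, 0.2]
opening: 0.0228
grasp_force: 39.4
clock: 25.6
tcp_pos: [0.5334, -0.381, 0.1651]
orientation: [0.709, 0.705, -0.0, -0.0]
wrist_force: [-0.4, 0.2, 0.9]
opening: 0.0234
grasp_force: 39.5
clock: 25.77
tcp_pos: [0.5335, -0.3813, 0.1649]
orientation: [0.709, 0.705, 0.0, 0.001]
wrist_force: [-1.4, 0.9, 2.7]
opening: 0.0228
grasp_force: 39.7
```

```bash

python3 -m creep '[[2.3,0,0,0.1,0],[2.3,0,0,0,0],[2.3,-0.5,0,0,0],[2.3,-0.5,0,0,0],[2.3,-0.5,0,0.05,0],[2.3,-0.5,0,0.05,0],[2.3,0,0,0,0]]' 20
python3 -m creep '[[2.3,-0.4,0,0.05,0],[2.3,-0.4,0,0.05,0],[2.3,-0.4,0,0.05,0],[2.3,-0.4,0,0.08,0],[2.3,-0.4,0,0.08,0],[2.3,0,0,0,0]]' 20
python3 red.py q1
```

```text
clock: 26.35
tcp_pos: [0.5336, -0.4024, 0.1641]
orientation: [0.709, 0.705, 0.0, 0.001]
wrist_force: [-0.9, 1.5, 10.1]
opening: 0.0232
grasp_force: 32.9
clock: 26.85
tcp_pos: [0.5333, -0.4228, 0.1611]
orientation: [0.709, 0.705, -0.0, 0.002]
wrist_force: [-0.2, -0.2, 9.9]
opening: 0.0229
grasp_force: 27.1
top [450 242   9  20  88] [454.7 251.7] [ 0.533 -0.329  0.03 ]
 exp fixed [455.73843585 251.2902089 ] slid [447.35678653 251.52814654] pan [474.212454  248.9252581]
wrist [ 282   80   72   44 1716] [318.3  96.9] [ 0.534 -0.325  0.03 ]
 exp fixed [318.28780339 105.71126173] slid [318.14548079  75.14315667] pan [319.01840593 144.06511558]
 exp fixed [223.2707289  257.82618141] slid [229.72061918 258.98942585] pan [212.02865019 236.34289503]
```

```bash

python3 -m creep '[[2.3,-0.4,0,0.1,0],[2.3,-0.4,0,0.1,0],[2.3,-0.4,0,0.1,0],[2.3,-0.4,0,0.12,0],[2.3,-0.4,0,0.12,0],[2.3,0,0,0,0]]' 20
python3 -m creep '[[2.3,-0.3,0,0.12,0],[2.3,-0.3,0,0.12,0],[2.3,0,0,0,0]]' 20
python3 -m creep '[[2.3,-0.3,0,0.12,0],[2.3,-0.3,0,0.12,0],[2.3,0,0,0,0]]' 20
python3 - <<'E'
from h import *
snap('wrist','q2.png')
E
```

```text
clock: 27.5
tcp_pos: [0.5327, -0.4431, 0.1551]
orientation: [0.709, 0.705, -0.001, 0.002]
wrist_force: [-0.5, -1.6, 6.3]
opening: 0.0233
grasp_force: 10.2
clock: 27.75
tcp_pos: [0.5326, -0.4486, 0.1522]
orientation: [0.709, 0.705, -0.001, 0.001]
wrist_force: [-0.7, -2.0, 2.5]
opening: 0.0232
grasp_force: 1.8
clock: 28.0
tcp_pos: [0.5326, -0.453, 0.148]
orientation: [0.709, 0.705, -0.0, -0.001]
wrist_force: [0.6, 0.3, 0.3]
opening: 0.0232
grasp_force: 0.0
```

```bash

python3 -m creep '[[2,0,0,0,0],[2,0,0,0,0],[2,0,0,0,0]]' 20
python3 -m creep '[[2,-0.3,0,0.12,0],[2,-0.3,0,0.12,0],[2,0,0,0,0]]' 20
python3 - <<'E'
from h import *
a=load('q2')['image'];b=snap('wrist','q3.png')['image'];c=snap('scene','q3s.png')['image']
o=np.zeros((600,800,3),np.uint8);o[:300,:400]=cv2.resize(a,(400,300),interpolation=3);o[300:,:400]=cv2.resize(b,(400,300),interpolation=3);o[:600,400:]=cv2.resize(c[130:310,145:265],(400,600),interpolation=2);cv2.imwrite('pics/fin.png',o[:,:,::-1])
E
```

```text
clock: 28.3
tcp_pos: [0.533, -0.4527, 0.1488]
orientation: [0.709, 0.705, 0.0, -0.0]
wrist_force: [1.0, -0.5, 0.2]
opening: 0.0203
grasp_force: 8.3
clock: 28.55
tcp_pos: [0.5325, -0.4597, 0.1463]
orientation: [0.709, 0.705, -0.0, -0.0]
wrist_force: [-0.2, -0.5, -0.2]
opening: 0.0201
grasp_force: 0.0
```

View pics/fin.png

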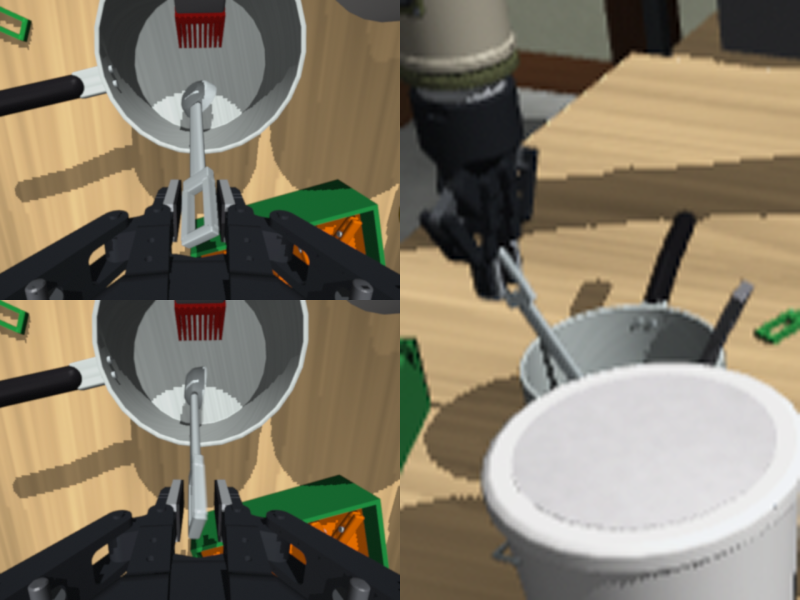

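The picture shows the brush leaning on the rim. The spoon is head down with its handle already on the rim, twisted about its axis and loose between the pads. I release it gently.

```bash

python3 -m creep '[[2.5,0,0,0,0],[3,0,0,0,0],[3.5,0,0,0,0],[4.5,0,0,0,0],[5.5,0,0,0,0],[5.5,0,0,0,0],[5.5,0,0,0,0]]' 20
python3 -m creep '[[5.5,0,0,-1,0],[5.5,0,0,-2,0],[5.5,0,0,-4,0],[5.5,0,0,-4,0],[5.5,0,0,-4,0],[5.5,0,0,-4,0],[5.5,0,0,0,0],[5.5,0,0,0,0]]'
python3 - <<'E'
from h import *
a=load('q3')
import time
for i in (1,2):
    w=snap('wrist',f'e{i}.png');s=snap('scene',f'es{i}.png');t=snap('top',f'et{i}.png')
s1=load('q3s')['image'].astype(int)[225:262,176:260];s2=s['image'].astype(int)[225:262,176:260]
print('pan/brush region diff',np.abs(s1-s2).sum(2).max(0))
print('static',np.abs(load('es1')['image'].astype(int)-s['image'].astype(int)).sum(2).max(), np.abs(load('et1')['image'].astype(int)-t['image'].astype(int)).sum(2).max())
# bright spoon handle beyond rim in top view: print diff to t0 at table left of pan
d=t
for y,z in ((-.44,.1),(-.46,.13),(-.48,.16)): print(y,proj(d,[.534,y,z]),proj(s,[.534,y,z]))
m=(np.abs(s['image'].astype(int)-load('scene0')['image'].astype(int)).sum(2)>60)
n=[ ''.join('#' if v else '.' for v in r) for r in m[195:245:1,160:225]];print('\n'.join(n))
E
```

```text
clock: 29.23
tcp_pos: [0.5329, -0.459, 0.1466]
orientation: [0.709, 0.705, -0.0, -0.0]
wrist_force: [1.0, -0.7, -0.4]
opening: 0.0551
grasp_force: 0.0
clock: 29.9
tcp_pos: [0.533, -0.4602, 0.3411]
orientation: [0.709, 0.705, -0.0, 0.003]
wrist_force: [0.1, -0.2, -1.1]
opening: 0.0546
grasp_force: 0.0
pan/brush region diff [  3   4   4   4   3   3 102 146 284 295 352 290 298 295 322 314 317 289
 286 286 290 246 139  59   4   3   3   3   4   3   3   3   3   3   3   3
   2   3   3   3   3   4   5   3   3   3   3   4   3   4   4   3   3   3
   4   3   3   3   3   3   3   3   4   3   3   4   3   3   3   3   3   3
   3   3   3   3  22   3   3   4  11   9   3   3]
static 372 216
-0.44 [514.34174659 247.63060986] [183.20088959 229.9072013 ]
-0.46 [528.86836781 246.28411061] [174.69576417 219.20851467]
-0.48 [544.21965533 244.86117152] [166.01821528 208.29293473]
#######################################.#........................
########################.........................................
#################................................................
##########.........................
[... 2366 characters left out ...]
#####....#..############################
.....................##.#######....##......######################
.....................#.#########...########......#####.##########
.....................#.#########....#############################
....................#..##########...#############################
....................#.############...############################
....................#.############....############...............
.................###..#############...#######....................
.............########.##############...##........................
..........########...#.#############.............................
.......######..........#############.............................
```

```bash

python3 -m creep '[[5.5,0,0,-2,0],[5.5,0,0,0,0],[5.5,0,0,0,0],[5.5,0,0,0,0],[5.5,0,0,0,0],[5.5,0,0,0,0],[5.5,0,0,0,0],[5.5,0,0,0,0]]' >/dev/null
python3 - <<'E'
from h import *
A={k:snap(k,'f1'+k+'.png') for k in('scene','top','wrist')}
B={k:snap(k,'f2'+k+'.png') for k in('scene','top','wrist')}
f=lambda a,b:np.argwhere(np.abs(a['image'].astype(int)-b['image'].astype(int)).sum(2)>40)
for n,a,b in (('es12',load('es1'),load('es2')),('et12',load('et1'),load('et2')),('es2-f',load('es2'),A['scene']),('f12s',A['scene'],B['scene']),('f12t',A['top'],B['top'])):
    k=f(a,b);print(n,len(k),k.min(0) if len(k) else '',k.max(0) if len(k) else '')
k=f(load('es2'),A['scene']);k=k[(k[:,0]>195)];print('below arm moved px',len(k),k[:10])
# bystanders: scene0 vs now, components excluding arm
m=(np.abs(load('scene0')['image'].astype(int)-A['scene']['image'].astype(int)).sum(2)>60).astype(np.uint8)
n,l,st,c=cv2.connectedComponentsWithStats(m)
for i in range(1,n):
    if st[i,4]>25: print(st[i],c[i].round())
# wrist ascii of pan interior
d=A['wrist'];print([proj(d,p).round() for p in ([.534,-.356,.005],[.534,-.432,.095],[.534,-.46,.14],[.534,-.385,.02])])
m=(np.abs(load('t2')['image'].astype(int)-A['top']['image'].astype(int)).sum(2)>60)
print('\n'.join(''.join('#' if v else '.' for v in r) for r in m[215:290,425:560:2][::2]))
E
```

```text
es12 2061 [0 0] [284 397]
et12 1852 [189 313] [479 639]
es2-f 6132 [0 0] [284 410]
f12s 84 [ 3 30] [223 383]
f12t 111 [194 338] [479 638]
below arm moved px 640 [[196  26]
 [196  27]
 [196 175]
 [196 176]
 [196 182]
 [196 315]
 [196 316]
 [197  26]
 [197  27]
 [197  28]]
[ 113    0   62  146 4628] [146.  68.]
[164   0  26   4  63] [179.   1.]
[208   0  13   9  68] [216.   3.]
[242   0  42   9 194] [269.   3.]
[ 291    0  122  169 5473] [363.  71.]
[402   0  30  68 496] [420.  43.]
[465   0  65  22 481] [497.   8.]
[558   0  82  51 964] [610.  11.]
[436   3  30  41 342] [450.  25.]
[532  10  63  30 570] [558.  24.]
[273  14  14   9  65] [279.  19.]
[ 574   25   66  151 3008] [617. 107.]
[428  67   7   9  30] [431.  72.]
[409  69  18  40 142] [418.  91.]
[356 105  14  20 115] [362. 115.]
[   0  143  114   99 3881] [ 46. 193.]
[365 142  19   9  97] [374. 146.]
[ 150  165  119   35 1814] [205. 183.]
[621 166   5  11  32] [623. 171.]
[272 171  10   5  36] [277. 173.]
[ 257  191  194   42 2597] [355. 210.]
[158 203  39  48 426] [181. 229.]
[190 214  61  29 990] [220. 229.]
[ 22 218  26  40
[... 2364 characters left out ...]
..########
############.................############..................#########
#############.................##########..................##########
##############.................########...................##########
##########.####................#######...................###########
#################.............#######...................############
##################...........##.###....................#############
#####################......##.###....................##############.
#################....##########.....................##############..
##################################..............#################...
##########################################......###############.....
```

```bash
python3 -c "
from bench import order
print(order.close_job())"
```

```text
the job is handed in; nothing more can be done
None
```

The job is handed in at about 31 s of the 72 s: the lid lies knob up on the cork mat, and the brush and tablespoon both stand heads down in the pan leaning on its rim; the spoon twisted and came loose in the grip just before release, but it was already on the rim and the last pictures show it at rest.

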